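# Shift the jar mill's gate lever into the green range and release the roller brake

### The arm

A 7-joint arm with a two-finger parallel gripper is mounted at the origin on a cart in front of the work surface, level with it; the furniture and walls round the work are solid. World frame = base frame: x ahead of the robot, y to its left, z up, the work surface at z = 0. Lengths are in m, angles in rad, forces in N, time in s.
With the tool pointing down it reaches from about 0.4 to 0.9 m from the base axis. Payload 5.5 kg.
Tool frame: the origin (TCP) lies at the very end of the fingers, on their centre line; the grasp point (between the pads) lies 19 mm behind it; z points along the fingers, y is the line along which they close (so a half turn about z gives the same grasp; the last joint's range is limited). The gripper opens to 92 mm and grips with 3 to 60 N. Pads are 19 mm wide; open, the fingers measure 130 mm over their backs; the gripper's body (75 mm by 190 mm) begins 47 mm behind the grasp point.
Start: joints at [-0.988, 0.501, -0.427, 1.55, 0.221, 1.138, -0.21], TCP at [0.204, 0.617, 0.227] pointing down, gripper open.
Joint ranges: [-2.88, 2.88], [-0.31, 2.03], [-1.54, 1.56], [0.2, 2.42], [-1.41, 4.55], [0.19, 2.02], [-2.57, 2.57]. Speed limits (rad/s): [2.57, 2.57, 3.14, 3.14, 3.14, 3.14, 3.14].

### API

Orientations are given as a rotation vector (axis times angle).
In Python, from rig import robot gives the robot as it stands.
- The arm moves only by the shell command python3 -m handwheel 'ROWS'. ROWS is text: rows parted by semicolons, each of 5 numbers parted by spaces: the closure, from -1 (fully open) to 1 (shut), then the shift along the world's x, y, z in m, then the turn about the world's z in rad. In form: gripper dx dy dz roll; .... A call has 1 to 10 rows; each row is the pose to reach, as a shift and turn from the pose commanded when the call began; what a row does not reach only later rows make up. A row lasts 1/10 s, in which the tool goes at most 50 mm and 8.59 degrees, less where a joint would pass 70% of its speed; a pose out of reach is approached as far as the arm can. A call with a gripper value outside its range is refused whole. The fingers move at their own pace and stop on an object; the grip force is fixed at half the most. Time passes only in rows, so rows that repeat a pose let the fingers close. It gives the time, the measured TCP pose, the force, the opening and the grip force at its end, in the units of the state.
- robot.state(): the state, without advancing time (a new reading comes with each control period).
- robot.camera(name): name is "scene" or "top" or "wrist"; returns a dict with "img" (420x560x3 uint8, blue, green, red), "mtx" (3x3 intrinsics, pixels), "distortion" ([k1, k2, p1, p2, k3] as OpenCV has them; the pictures are not rectified), "rvec" (rotation vector, rad) and "tvec" (3), from world to camera coordinates, as OpenCV has them; the wrist camera has in their place "hand_eye" (4x4, takes a point from camera to tool coordinates, whose origin is the TCP and whose axes are the flange's). Camera axes: x right, y down, z forward; pixel columns grow to the right and rows downward; lengths in m; the calibration is good to about 2 mm. A picture is of the moment at which its call begins: read the wrist's pose just before it. There is no depth.
- robot.finish_job(): hands the job in; it is judged then, once.
The state is a dict: "t": time; "joints": joint angles; "dq": joint speeds; "joint_torque": joint torques, N m; "eef_pos": TCP position; "eef_rot": TCP orientation; "contact_force": force on the tool from outside, world axes, zero at the start; "torque": the same for the moment, N m; "grip_width": opening from 0.0 (shut) to 1.0 (fully open); "grip_force": force on a finger pad.
Only numpy, scipy, OpenCV 4.12 (cv2) and the standard library are available. Lean on these libraries where they do the work, as an engineer would, in place of code of your own. Each camera call takes 0.05 s, during which the arm holds its last target. There are 200 camera calls.

### The job

Put the bench jar mill into its green range: push the gear lever sideways along the neutral slot, then forward (away from you), fully home in the far slot marked by the green disc, without dipping into any other slot. Then press the long orange brake-release bar along the front of the mill fully down near its middle, so that both ends go down evenly and it stays down, and let go. Leave the bottle lying on the rollers and the things round the mill where they are.

Things in the scene. Friction and masses are not known exactly. Their poses are not given: they have to be found in the camera images.
- mill: bench jar mill, fixed, 200 deep (x) x 360 wide (y) mm; origin under its centre on the worktop, x to its back, y to its left, z up; yaw within 0.2 rad. Right: white gearbox 170 x 110 mm, centre at (10,-125) mm, top 97 mm high, on it a steel plate with an H slot. Left: two black rollers along y with a bottle on them, top about 134 mm high, over x -20 to 85 mm. Front: orange bar
- gate_centre (a point): centre of the H-shaped slot, at the steel plate's top (plate 114 x 100 mm), 101 mm over the worktop; axes as the mill's. The neutral slot runs along y through it; the two lanes lie 15 mm left and right of it and run 26 mm forward and back along x. Slots are 14 to 15 mm wide, the stick 10 mm thick
- knob (a point): centre of the lever's black ball knob, 34 mm across, on a 10 mm stick, 131 mm above its pivot, which lies 57 mm under gate_centre. It starts within 13 mm of the middle of the neutral slot, about 175 mm over the worktop. From the middle it travels 35 mm to either end of the neutral slot, and 42 mm forward or back to the end of a lane, sinking about 12 mm in all
- shift_across (a joint): lever angle across the gate, rad: 0 in the middle, + to the mill's left (+y), stops at -0.268 (right lane) and +0.268 (left lane). About 2 N at the knob moves it; it stays where it is left
- shift_fore (a joint): lever angle along the lanes, rad: 0 neutral, + forward (mill +x, away from the robot), stops at -0.33 and +0.33 (home at the far slot's end). Between the lanes the plate holds it to 0.05 either way (0.08 pushed hard); it enters a lane only within about 0.03 of a shift_across stop. About 2 N at the knob moves it; it stays where it is left
- green_disc: green disc 24 mm across, 2.5 mm high, on the steel plate 44 mm forward (+x) of gate_centre and 17 mm to the left or right of it: it marks the far slot of that lane as the wanted range. Origin at its underside's centre
- yellow_disc: yellow disc of the same size that marks the other far slot, not wanted now
- bar_middle (a point): middle of the top face of the orange brake-release bar, 70 mm over the worktop when up; the bar is 206 mm long along the mill's y and 24 mm wide, its middle 84 mm in front (-x) and 40 mm left (+y) of the mill's origin
- bar_down (a joint): how far the bar is pressed down, m: 0 up, 0.008 fully down against its stop. About 6 N moves it; it stays down when let go
- bar_tilt (a joint): rocking of the bar, rad: 0 level; + when its left (+y) end is higher. It springs back to level, 0.05 rad for each N m: 15 N pressed 30 mm off the middle rocks it 0.022 rad
- jar: clear screw-cap glass bottle with a blue cap, 64 mm across, 138 long, lying along the mill's y on the rollers; its origin is the centre of its base, cap towards +y; leave it there
- red_cap_bottle: glass bottle with a dark red cap, 47 x 47 x 103 mm, standing left of the mill; origin at its underside's centre; leave it
- timer: flat white lab timer 52 x 64 x 18 mm, to the right in front of the mill; origin at its underside's centre; leave it
Not all that is in view belongs to the job. What is shaped like the jar but purple is not meant.

How it is judged:
By the outcome, as a careful person would: the job done as asked, in the order asked, and still so for the second after the job is handed in, with the robot touching nothing.
It also fails if it takes over 48 s, if anything falls off the work surface, if the arm or the gripper's body presses on something with over 40 N, if the wrist force passes 120 N, or if a joint passes its speed limit or range.

## Working session

There is one attempt and no reset: what is moved stays moved. The work goes in short steps, Python scripts to look and compute and a shell command to move; the robot and the scene stay as the last step left them, time stands still between calls to the robot, and variables do not carry over. Pictures are saved under pics/ and viewed, at most 10 in all, crops included, and the job is handed in when it is done.

```bash
mkdir -p pics; python3 - <<'E'
from rig import robot
import cv2,pickle
s=robot.state();print({k:s[k] for k in('t','eef_pos','eef_rot','contact_force','grip_width')})
d={}
for n in('scene','top'):
    c=robot.camera(n);d[n]=c;cv2.imwrite(f'pics/{n}.png',c['img']);print(n,c['mtx'],c['distortion'],c['rvec'],c['tvec'])
pickle.dump(d,open('c.pkl','wb'))
E
```

```text
{'t': 0.0, 'eef_pos': array([0.20419976, 0.61634527, 0.22567713]), 'eef_rot': array([-5.00058377e-01, -3.10119513e+00,  3.01443356e-03]), 'contact_force': array([-0.47577536, -0.34424125,  0.57688095]), 'grip_width': 0.9994139487235779}
scene [[545.06396387   0.         280.95508249]
 [  0.         545.06396387 213.66768671]
 [  0.           0.           1.        ]] [-0.19030481  0.          0.          0.          0.        ] [ 1.87253776 -1.10278862  0.59686396] [-0.22200663  0.37324416  1.01901171]
top [[403.33847473   0.         276.04481591]
 [  0.         403.33847473 207.32792314]
 [  0.           0.           1.        ]] [-0.05228529  0.          0.          0.          0.        ] [ 2.09279977 -2.12886238  0.22768911] [0.07081714 0.58785915 1.02094738]
```

View pics/scene.png

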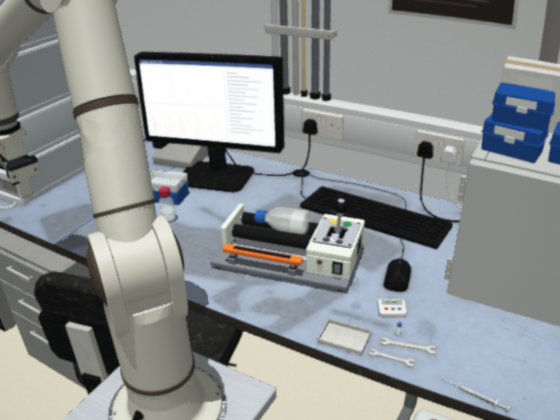

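View pics/top.png

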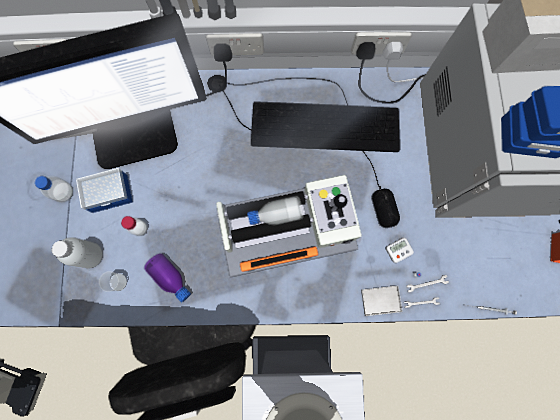

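Top view: the knob is at about (341,200) and the orange bar runs (241,267) to (318,252). The green disc, at about (336,189), lies right of the yellow one at (323,194). The purple bottle at (165,275) is a decoy. Next I take one close crop and fit the mill's pose.

```bash
cat > h.py <<'E'
import numpy as np,cv2,pickle
from scipy.optimize import least_squares
def proj(c,P): return cv2.projectPoints(np.float64(P).reshape(-1,1,3),c['rvec'],c['tvec'],c['mtx'],np.array(c['distortion']))[0].reshape(-1,2)
def blob(c,lo,hi,roi):
    x0,y0,x1,y1=roi; h=cv2.cvtColor(c['img'],cv2.COLOR_BGR2HSV)[y0:y1,x0:x1]
    m=cv2.inRange(h,lo,hi); n,l,s,ce=cv2.connectedComponentsWithStats(m)
    i=1+np.argmax(s[1:,4]); return ce[i]+[x0,y0],s[i,4]
def mill(q,p):
    c,s=np.cos(q[2]),np.sin(q[2]); p=np.atleast_2d(p)
    return np.c_[q[0]+c*p[:,0]-s*p[:,1],q[1]+s*p[:,0]+c*p[:,1],p[:,2]]
E
python3 - <<'E'
from h import *
d=pickle.load(open('c.pkl','rb'))
R={'top':(200,160,370,290),'scene':(200,190,380,300)}
obs={}
for n,c in d.items():
    for k,lo,hi in(('g',(45,90,60),(85,255,255)),('y',(24,120,120),(34,255,255)),('o',(5,150,120),(18,255,255))):
        obs[n,k]=blob(c,lo,hi,R[n]); print(n,k,obs[n,k])
t=d['top']['img'][165:285,205:365]; s=d['scene']['img'][185:295,205:370]
cv2.imwrite('pics/crop.png',np.vstack([cv2.resize(t,(400,300),interpolation=2),cv2.resize(s,(400,267),interpolation=2)]))
# gate at (gx,gy) in mill; unknown offset -> solve world gate + yaw, using disc/bar constraint
def f(q):
    g=q[3:5]; r=[]
    M={'g':(g[0]+.044,g[1]-.017,.1035),'y':(g[0]+.044,g[1]+.017,.1035),'o':(-.084,.040,.068)}
    for (n,k),(uv,a) in obs.items(): r+=list(proj(d[n],mill(q,M[k]))[0]-uv)
    return np.r_[r,(g-[.01,-.125])/.01]
o=least_squares(f,[.6,-.0,0.1,.01,-.125]);print(o.x,f(o.x).round(2)); np.save('q.npy',o.x)
for k,p in(('gate',(*o.x[3:5],.101)),('bar',(-.084,.04,.07))): print(k,mill(o.x,p))
E
```

```text
scene g (array([346.62962963, 223.48148148]), np.int32(27))
scene y (array([333.45833333, 221.41666667]), np.int32(24))
scene o (array([262.26068376, 255.04273504]), np.int32(468))
top g (array([335.625     , 190.85714286]), np.int32(56))
top y (array([322.92727273, 193.49090909]), np.int32(55))
top o (array([278.47031963, 258.81050228]), np.int32(438))
[ 0.5392362   0.0315614   0.20507941  0.01022095 -0.1243654 ] [-0.21 -0.61 -0.05 -0.49 -0.74 -2.04  0.23  0.13  0.31  0.28  1.25  0.67
  0.02  0.06]
gate [[ 0.57456935 -0.08811645  0.101     ]]
bar [[0.44885064 0.05361702 0.07      ]]
```

View pics/crop.png

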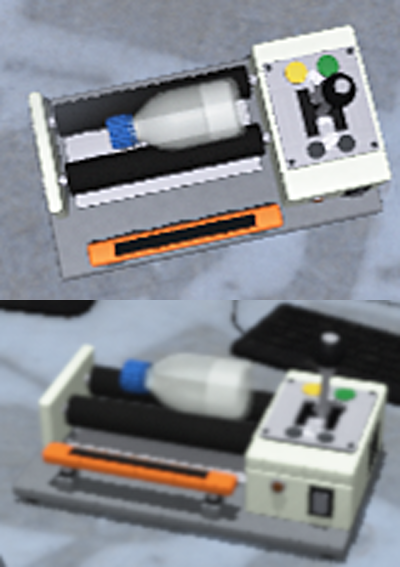

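The crop confirms it: the green disc is in the right lane, the knob is at top (341.4,200) and scene (341,205), and the jar and bar are as described. Next: triangulate the knob and work out the moves.

```bash
python3 - <<'E'
from h import *
d=pickle.load(open('c.pkl','rb'));q=np.load('q.npy')
ob={'top':(341.4,200.2),'scene':(341.1,204.8)}
o=least_squares(lambda p:np.r_[[proj(d[n],p)[0]-ob[n] for n in ob]].ravel(),[.57,-.1,.175])
print(o.x,o.fun); g=mill(q,(*q[3:5],.101))[0]
c,s=np.cos(q[2]),np.sin(q[2]);e=o.x-g;print('knob in gate axes',c*e[0]+s*e[1],-s*e[0]+c*e[1],e[2])
E
python3 -m handwheel '-1 0 0 0.05 0;-1 0 0 0.1 0.1;-1 0.02 -0.04 0.1 0.2;-1 0.04 -0.08 0.1 0.3;-1 0.06 -0.12 0.1 0.4;-1 0.08 -0.16 0.1 0.52;-1 0.10 -0.20 0.1 0.52;-1 0.12 -0.24 0.1 0.52;-1 0.14 -0.28 0.1 0.52;-1 0.16 -0.32 0.1 0.52'
```

```text
[ 0.57914838 -0.09648903  0.17836837] [ 0.13417321 -0.09405812 -0.15981459  0.04318713]
knob in gate axes 0.002778045802771722 -0.009129628730468421 0.07736837307149452
t: 1.1
eef_pos: [0.3646, 0.2951, 0.3265]
eef_rot: [0.314, -3.126, 0.0]
contact_force: [1.7, 0.5, 0.6]
grip_width: 1.0
grip_force: 0.0
```

```bash
python3 -m handwheel '-1 0.022 -0.04 0 0;-1 0.044 -0.08 0 0;-1 0.066 -0.12 0 0;-1 0.088 -0.16 0 0;-1 0.11 -0.20 0 0;-1 0.132 -0.24 0 0;-1 0.154 -0.28 0 0;-1 0.18 -0.32 -0.01 0;-1 0.2 -0.36 -0.02 0;-1 0.212 -0.391 -0.03 0'
python3 -m handwheel '-1 0 0 0 0;-1 0 0 0 0'
python3 - <<'E'
from rig import robot
from h import *
from scipy.spatial.transform import Rotation as R
s=robot.state();c=robot.camera('wrist');cv2.imwrite('pics/w1.png',c['img'])
T=np.eye(4);T[:3,:3]=R.from_rotvec(s['eef_rot']).as_matrix();T[:3,3]=s['eef_pos']
W=np.linalg.inv(T@np.array(c['hand_eye']));c['rvec']=cv2.Rodrigues(W[:3,:3])[0];c['tvec']=W[:3,3]
pickle.dump((s,c),open('w1.pkl','wb'));q=np.load('q.npy');print(s['eef_pos'],s['t'])
g=mill(q,(*q[3:5],.101))[0]
print(proj(c,[g,(.579,-.096,.176)]),proj(c,mill(q,[(q[3]+.044,q[4]-.017,.1035),(q[3]+.044,q[4]+.017,.1035)])))
E
```

```text
t: 2.1
eef_pos: [0.577, -0.0971, 0.2958]
eef_rot: [0.311, -3.126, 0.001]
contact_force: [0.7, 0.8, -0.9]
grip_width: 1.0
grip_force: 0.0
t: 2.3
eef_pos: [0.5757, -0.0945, 0.2957]
eef_rot: [0.311, -3.124, -0.001]
contact_force: [0.6, 0.4, 0.5]
grip_width: 1.003
grip_force: 0.0
[ 0.5757302  -0.09446067  0.29566145] 2.3
[[280.05347882 193.0467451 ]
 [271.6209844  211.64352231]] [[264.89119169 232.54525201]
 [295.45117645 232.35539261]]
```

View pics/w1.png

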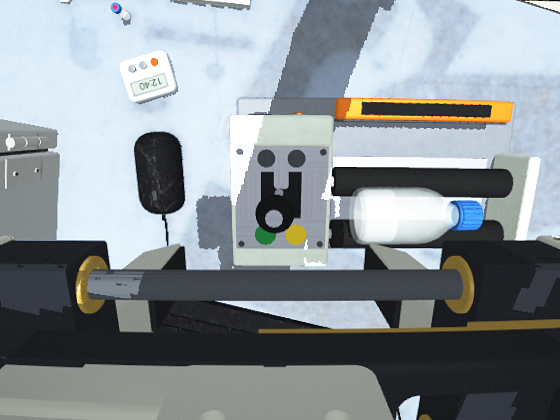

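The wrist view shows the knob at (276,214), green at (265,235) and yellow at (296,235), all within 3 mm of the estimate. I'll descend and grip the knob.

```bash
python3 -m handwheel '-1 0.004 0.001 -0.03 0;-1 0.004 0.001 -0.07 0;-1 0.004 0.001 -0.1 0;-1 0.004 0.001 -0.125 0;-1 0.004 0.001 -0.138 0;-1 0.004 0.001 -0.138 0'
python3 -m handwheel '0 0 0 0 0;0 0 0 0 0;0.1 0 0 0 0;0.2 0 0 0 0;0.3 0 0 0 0;0.4 0 0 0 0;0.4 0 0 0 0;0.4 0 0 0 0;0.4 0 0 0 0'
```

```text
t: 2.95
eef_pos: [0.5791, -0.0912, 0.1574]
eef_rot: [0.317, -3.123, -0.002]
contact_force: [0.4, 1.0, -0.6]
grip_width: 1.0
grip_force: 0.0
t: 3.85
eef_pos: [0.5803, -0.0933, 0.1587]
eef_rot: [0.314, -3.126, 0.0]
contact_force: [0.2, -0.6, 0.1]
grip_width: 0.353
grip_force: 30.0
```

```bash
python3 -m handwheel '0.4 0.001 -0.005 0 0;0.4 0.002 -0.010 -0.001 0;0.4 0.003 -0.015 -0.002 0;0.4 0.004 -0.020 -0.003 0;0.4 0.005 -0.025 -0.004 0;0.4 0.005 -0.025 -0.004 0;0.4 0.005 -0.025 -0.004 0'
python3 -m handwheel '0.4 0.0005 -0.002 0 0;0.4 0.001 -0.004 -0.0005 0;0.4 0.001 -0.004 -0.0005 0;0.4 0.001 -0.004 -0.0005 0'
```

```text
t: 4.55
eef_pos: [0.585, -0.1156, 0.1548]
eef_rot: [0.316, -3.125, -0.005]
contact_force: [-2.0, 3.8, 3.6]
grip_width: 0.352
grip_force: 30.0
t: 4.95
eef_pos: [0.5858, -0.1192, 0.1543]
eef_rot: [0.316, -3.124, -0.006]
contact_force: [-2.3, 5.5, 4.0]
grip_width: 0.352
grip_force: 30.0
```

```bash
python3 -m handwheel '0.4 0.0005 -0.002 -0.0003 0;0.4 0.001 -0.004 -0.0005 0;0.4 0.001 -0.004 -0.0005 0;0.4 0.001 -0.004 -0.0005 0'
python3 -m handwheel '0.4 0.0005 -0.002 -0.0003 0;0.4 0.001 -0.004 -0.0005 0;0.4 0.001 -0.004 -0.0005 0;0.4 0.001 -0.004 -0.0005 0'
```

```text
t: 5.35
eef_pos: [0.5867, -0.1223, 0.1539]
eef_rot: [0.317, -3.124, -0.007]
contact_force: [-3.2, 6.7, 6.0]
grip_width: 0.351
grip_force: 30.0
t: 5.75
eef_pos: [0.5878, -0.1237, 0.1535]
eef_rot: [0.32, -3.124, -0.012]
contact_force: [-4.3, 11.8, 7.3]
grip_width: 0.353
grip_force: 30.0
```

```bash
python3 -m handwheel '0.4 0.005 0.001 0 0;0.4 0.010 0.002 0 0;0.4 0.015 0.003 -0.001 0;0.4 0.020 0.004 -0.002 0;0.4 0.020 0.004 -0.002 0'
python3 -m handwheel '0.4 0.005 0.001 -0.001 0;0.4 0.010 0.002 -0.002 0;0.4 0.013 0.003 -0.004 0;0.4 0.016 0.003 -0.005 0;0.4 0.016 0.003 -0.005 0'
```

```text
t: 6.25
eef_pos: [0.608, -0.1202, 0.151]
eef_rot: [0.321, -3.123, -0.01]
contact_force: [-3.8, 10.3, 4.6]
grip_width: 0.352
grip_force: 30.0
t: 6.75
eef_pos: [0.6244, -0.1166, 0.1465]
eef_rot: [0.321, -3.124, -0.011]
contact_force: [-2.5, 11.1, 6.4]
grip_width: 0.35
grip_force: 30.0
```

```bash
python3 -m handwheel '0.4 0.002 0.0005 -0.0005 0;0.4 0.004 0.001 -0.001 0;0.4 0.004 0.001 -0.001 0;0.4 0.004 0.001 -0.001 0'
python3 -m handwheel '0.4 0.002 0.0005 -0.0005 0;0.4 0.004 0.001 -0.001 0;0.4 0.004 0.001 -0.001 0;0.4 0.004 0.001 -0.001 0'
```

```text
t: 7.15
eef_pos: [0.6277, -0.1157, 0.1453]
eef_rot: [0.321, -3.123, -0.011]
contact_force: [-4.3, 10.4, 6.6]
grip_width: 0.353
grip_force: 30.0
t: 7.55
eef_pos: [0.6305, -0.1151, 0.1442]
eef_rot: [0.319, -3.121, -0.011]
contact_force: [-7.7, 10.7, 8.4]
grip_width: 0.355
grip_force: 30.0
```

```bash
python3 -m handwheel '0.4 0.002 0.0005 -0.0005 0;0.4 0.004 0.001 -0.001 0;0.4 0.004 0.001 -0.001 0;0.4 0.004 0.001 -0.001 0'
python3 -m handwheel '0.4 0.002 0.0005 0 0;0.4 0.004 0.001 0 0;0.4 0.004 0.001 0 0;0.4 0.004 0.001 0 0'
```

```text
t: 7.95
eef_pos: [0.6332, -0.1146, 0.1431]
eef_rot: [0.319, -3.118, -0.011]
contact_force: [-9.7, 9.4, 10.8]
grip_width: 0.352
grip_force: 30.0
t: 8.35
eef_pos: [0.6352, -0.114, 0.1422]
eef_rot: [0.318, -3.114, -0.011]
contact_force: [-13.5, 10.8, 9.9]
grip_width: 0.351
grip_force: 30.0
```

```bash
python3 -m handwheel '-1 0 0 0 0;-1 0 0 0 0;-1 0 0 0 0;-1 0 0 0 0;-1 0 0 0 0;-1 0 0 0 0;-1 0 0 0 0;-1 0 0 0.03 0;-1 0 0 0.07 0;-1 0 0 0.11 0'
python3 -m handwheel '-1 -0.02 0 0.03 0;-1 -0.04 0 0.03 0;-1 -0.04 0 0.03 0'
python3 - <<'E'
from rig import robot
from h import *
from scipy.spatial.transform import Rotation as R
s=robot.state();c=robot.camera('wrist');t=robot.camera('top');z=robot.camera('scene')
T=np.eye(4);T[:3,:3]=R.from_rotvec(s['eef_rot']).as_matrix();T[:3,3]=s['eef_pos']
W=np.linalg.inv(T@np.array(c['hand_eye']));c['rvec']=cv2.Rodrigues(W[:3,:3])[0];c['tvec']=W[:3,3]
q=np.load('q.npy');print(s['eef_pos'],s['t'])
# expected knob home / not quite home
for a in(.33,.29,.25):
    v=R.from_euler('y',a).as_matrix()@R.from_euler('x',.268).as_matrix()@[0,0,.131]
    print(a,v,proj(c,mill(q,np.array([q[3],q[4],.044])+v)))
img=c['img']; cv2.imwrite('pics/w2.png',np.hstack([cv2.resize(img[120:300,180:360],(500,500)),cv2.resize(z['img'][190:270,310:370],(300,400))] if 0 else [cv2.resize(img[100:280,160:400],(800,600))]))
cv2.imwrite('pics/z2.png',z['img'])
E
```

```text
t: 9.35
eef_pos: [0.6398, -0.1191, 0.2539]
eef_rot: [0.314, -3.124, -0.0]
contact_force: [0.8, 0.3, 1.1]
grip_width: 1.004
grip_force: 0.0
t: 9.65
eef_pos: [0.5992, -0.1198, 0.285]
eef_rot: [-0.312, 3.124, -0.001]
contact_force: [-0.5, 0.1, 0.1]
grip_width: 1.001
grip_force: 0.0
[ 0.59918899 -0.11975062  0.28503328] 9.65
0.33 [ 0.04093429 -0.03468924  0.11950749] [[276.00879868 232.92210569]]
0.29 [ 0.03612252 -0.03468924  0.12104883] [[275.9908518 228.2276951]]
0.25 [ 0.03125296 -0.03468924  0.12239652] [[275.97157998 223.32093948]]
```

View pics/w2.png

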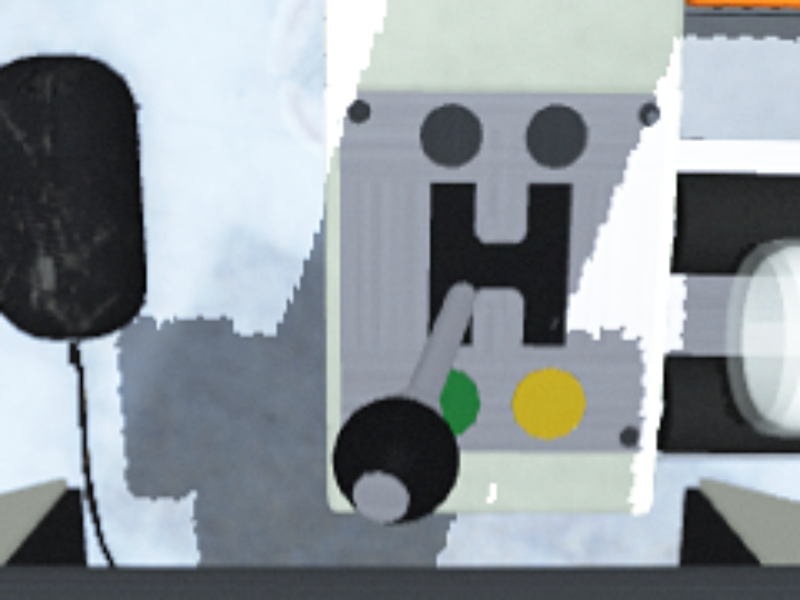

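The lever knob is at about (279,238) in the full wrist image. Home is predicted at (276,233), with the same small bias as before, so it is fully home in the green lane. Now for the bar, with the fingers shut.

```bash
python3 -m handwheel '1 -0.025 0.03 0 0;1 -0.05 0.06 0 0;1 -0.075 0.09 0 0;1 -0.1 0.12 0 0;1 -0.125 0.15 0 0;1 -0.15 0.174 -0.02 0;1 -0.15 0.174 -0.05 0;1 -0.15 0.174 -0.05 0;1 -0.15 0.174 -0.05 0'
python3 - <<'E'
from rig import robot
from h import *
from scipy.spatial.transform import Rotation as R
s=robot.state();c=robot.camera('wrist');z=robot.camera('scene')
T=np.eye(4);T[:3,:3]=R.from_rotvec(s['eef_rot']).as_matrix();T[:3,3]=s['eef_pos']
W=np.linalg.inv(T@np.array(c['hand_eye']));c['rvec']=cv2.Rodrigues(W[:3,:3])[0];c['tvec']=W[:3,3]
q=np.load('q.npy');print(s['eef_pos'],s['t'],s['contact_force'])
print(proj(c,mill(q,[(-.084,.04,.07),(-.084,.143,.07),(-.084,-.063,.07)])),blob(c,(5,150,120),(18,255,255),(0,0,560,420)))
h=cv2.cvtColor(c['img'],cv2.COLOR_BGR2HSV);m=cv2.inRange(h,(5,150,120),(18,255,255));print(cv2.boundingRect(cv2.findNonZero(m)))
cv2.imwrite('pics/w3.png',c['img'])
E
```

```text
t: 10.7
eef_pos: [0.4507, 0.0549, 0.233]
eef_rot: [0.313, -3.124, 0.0]
contact_force: [0.5, 0.2, 0.4]
grip_width: 0.264
grip_force: 0.0
[0.45066207 0.05485891 0.23297226] 10.7 [0.48532515 0.16239891 0.37777876]
[[273.41177461 196.57053236]
 [376.69191962 196.21506516]
 [170.24302917 197.12601926]] (array([272.29719052, 199.32528534]), np.int32(2278))
(0, 139, 378, 74)
```

View pics/w3.png

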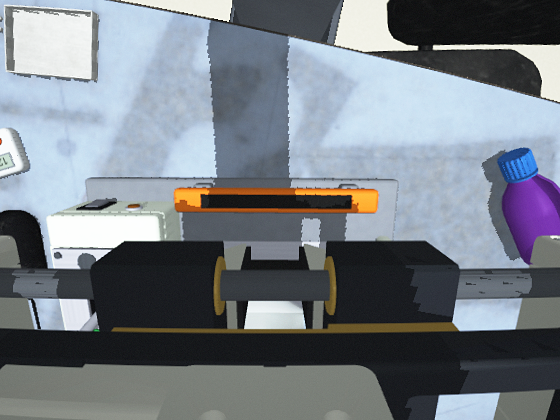

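The bar spans columns 174 to 379 at row 200, with its middle at about (276.5,200), so its middle is near (0.451,0.057). Going down.

```bash
python3 -m handwheel '1 0 0.002 -0.04 0;1 0 0.002 -0.08 0;1 0 0.002 -0.12 0;1 0 0.002 -0.145 0;1 0 0.002 -0.155 0;1 0 0.002 -0.155 0'
python3 -m handwheel '1 0 0 -0.003 0;1 0 0 -0.006 0;1 0 0 -0.009 0;1 0 0 -0.012 0;1 0 0 -0.014 0;1 0 0 -0.014 0'
```

```text
t: 11.4
eef_pos: [0.4506, 0.0566, 0.0778]
eef_rot: [0.312, -3.125, 0.0]
contact_force: [-0.1, 0.3, 0.1]
grip_width: 0.003
grip_force: 0.0
t: 12.0
eef_pos: [0.4514, 0.0572, 0.0646]
eef_rot: [-0.314, 3.124, 0.0]
contact_force: [2.0, -0.5, 2.9]
grip_width: 0.0
grip_force: 1.3
```

```bash
python3 -m handwheel '1 0 0 -0.002 0;1 0 0 -0.003 0;1 0 0 -0.003 0'
python3 -m handwheel '1 0 0 -0.002 0;1 0 0 -0.003 0;1 0 0 -0.003 0'
```

```text
t: 12.3
eef_pos: [0.4514, 0.0572, 0.0621]
eef_rot: [-0.314, 3.124, -0.0]
contact_force: [1.1, 0.5, 12.0]
grip_width: 0.006
grip_force: 5.8
t: 12.6
eef_pos: [0.4516, 0.0572, 0.0615]
eef_rot: [-0.314, 3.124, -0.001]
contact_force: [-8.0, -1.9, 42.8]
grip_width: 0.009
grip_force: 21.6
```

The bar is against its stop at 43 N. Lifting off to check.

```bash
python3 -m handwheel '1 0 0 0.003 0;1 0 0 0.01 0;1 0 0 0.03 0;1 0 0 0.07 0;1 0 0 0.12 0;1 0 0 0.17 0;1 -0.03 0.04 0.2 0;1 -0.03 0.08 0.2 0;1 -0.03 0.12 0.2 0;1 -0.03 0.16 0.2 0'
python3 - <<'E'
from rig import robot
from h import *
z=robot.camera('scene');t=robot.camera('top');q=np.load('q.npy')
d=pickle.load(open('c.pkl','rb'))
print(blob(z,(5,150,120),(18,255,255),(200,190,380,300)),proj(z,mill(q,[(-.084,.04,.068),(-.084,.04,.06)])))
f=lambda c:cv2.resize(c['img'][195:285,205:375],(560,296),interpolation=2)
cv2.imwrite('pics/fin.png',np.vstack([f(d['scene']),f(z)]));cv2.imwrite('pics/top2.png',t['img'])
E
```

```text
t: 13.6
eef_pos: [0.4192, 0.2182, 0.2583]
eef_rot: [0.314, -3.125, 0.001]
contact_force: [1.8, 0.2, 0.7]
grip_width: 0.005
grip_force: 0.0
(array([263.10169492, 257.96610169]), np.int32(472)) [[261.52178265 252.99962396]
 [261.65138909 255.6492311 ]]
```

View pics/fin.png

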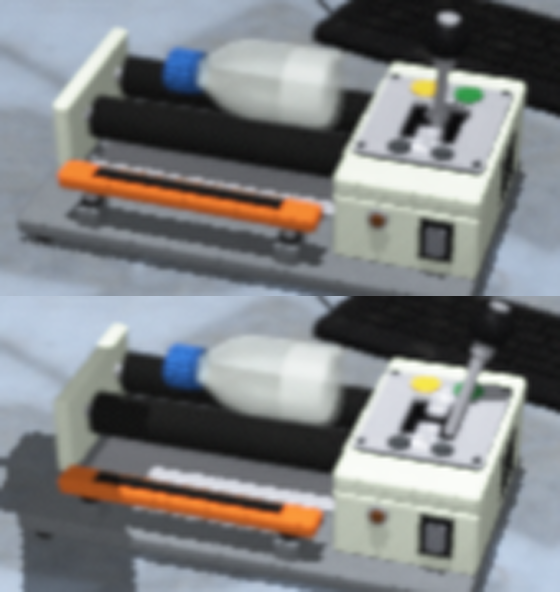

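View pics/top2.png

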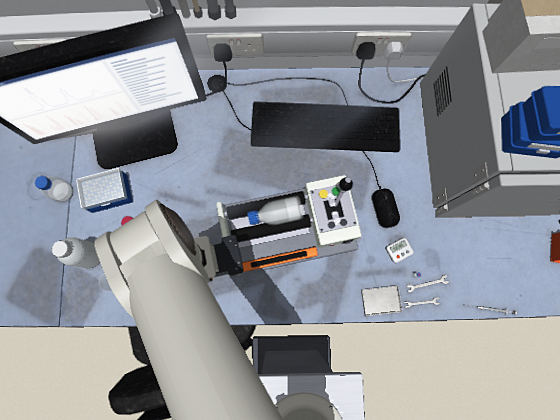

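The bar has dropped about 2.9 px, which is about 8 mm, and lies level. The lever is home beside the green disc, the jar has not moved and the robot is clear, so I'm handing in.

```bash
python3 -c "
from rig import robot
print(robot.finish_job())"
```

```text
the job is handed in; nothing more can be done
None
```

The job is handed in: the lever is fully home in the green (right far) slot, the brake-release bar is down level and staying down, the jar did not move, and it took about 14 s; the verdict was not shown.

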